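Dock the torch and bring the magnifier over the soldered piece

TASK

The soldering is finished and the joint has to be inspected. First take the blue hand torch off the soldering board and slide it, standing upright, into its slotted bench dock until it is fully home with its foot under the plate; then swing the magnifier lamp round over the board so that the lens is centred above the brass workpiece, and let go. Leave the workpiece and everything else on the bench where it is.

Things in the scene. Friction and masses are not known exactly. Their poses are not given: they have to be found in the camera images.
- torch: Blue butane hand torch standing upright on the soldering board, about 260 g. Origin: centre of the underside of its foot; z up along the barrel. Black round foot (the flange) 68 mm across, 8 mm thick; plain blue barrel 34 mm across from 8 to 121 mm height; narrower head up to 145 mm. It may be docked with the nozzle pointing any way.
- torch_grip (a point): Point on the barrel axis, 108 mm above the underside of the foot: where to take the torch from above (barrel 34 mm across), the fingers closing along the torch's y, on either side of the nozzle.
- torch_nozzle (a point): End of the torch's brass and steel nozzle: it points level along the torch's +x, 17 mm thick, 138 mm above the foot's underside, its end 60 mm from the barrel axis. On the other side a red igniter stud 14 mm thick reaches 19 mm to -x.
- torch_dock: Torch dock screwed to the bench: aluminium plate 5 mm thick, its underside 14 mm above the bench, 120 mm long (x), 121 mm wide (y), on grey walls along both sides and the back. Origin: on the bench under the plate; x along the slot, which opens towards -x. Slot 42 mm wide, from x = -62 to a straight end at +20 mm.
- dock_home (a point): Point on the bench (z = 0) on the slot's centre line, where the torch's origin is when its barrel touches the end of the slot: 3 mm to +x of the dock's origin. Only the barrel passes through the slot: the foot goes under the plate, on the bench itself, between the walls (89 mm apart).
- dock_mouth (a point): Point on the bench on the slot's centre line between the rounded tips of the plate, 65 mm from dock_home. With its axis 40 mm or more farther out, the torch's foot is clear of the plate and can be let down to the bench.
- lamp_arm (a joint): Swing of the magnifier arm about its upright hinge on a steel post at the back left, rad; grows anticlockwise seen from above; range -1.5 to 0.5. At the start swung aside to the left (+y), -1.2 to -1.05; over the workpiece it is near 0 (within about 0.15, differs each time). Friction hinge, 0.45 N m: it stays where it is left. The arm has no other joint and its height is fixed.
- lens_centre (a point): Centre of the magnifier's round glass lens, 158 mm above the bench. Its own +x axis points level along the flat white arm to the hinge axis, 300 mm away. The white ring is 140 mm across, underside 145 mm and top 170 mm above the bench, so it cannot pass over the torch while that stands on the board.
- lamp_grip (a point): Middle of the free part of the magnifier's black grip bar: a level round bar 16 mm thick that sticks straight out of the ring, in line with the arm, away from the hinge; free from 382 to 440 mm from the hinge, this point at 410 mm, 158 mm above the bench. It can be pinched or pushed from above; it turns with the arm.
- workpiece: Brass plate with ribbed copper top, 60 x 46 x 13 mm, lying loose on the white firebrick of the soldering board. Origin: centre of its underside, 37 mm above the bench.
- soldering_board: Pale heatproof board 250 x 250 x 12 mm fixed to the bench, origin at bench height under its centre; a shield 14 mm thick and 90 mm high above the bench stands along its +x edge, and a white firebrick 110 (x) x 85 (y) mm, top 37 mm above the bench, is centred at x = +30, y = -38 mm.
- flux_jar: White jar with blue lid, 60 mm across, 60 mm high, loose, behind the board; leave alone.
- charcoal: Black charcoal block 60 x 45 x 24 mm lying on the board's front right part; leave alone.
- pliers: Red-handled pliers, about 155 mm long, 16 mm high, lying left of the board; leave alone.
- chasing_hammer: Small hammer with a wooden handle, about 220 mm long, 26 mm high, lying beyond the dock; leave alone.
- bench_block: Steel bench block 75 x 75 x 20 mm at the front left; leave alone.
- burnisher: Burnisher with dark wooden handle, 170 mm long, 22 mm high, lying to the right of the dock; leave alone.
- file: File with orange handle, 215 mm long, 18 mm high, lying at the left of the bench; leave alone.

How it is judged (in metres and radians):
On the way, in this order (a step that is already met when the one before it is completed fails the run):
1. the torch stands fully home in its dock, upright, its foot on the bench under the plate, let go (horizontal distance between torch and dock_home below 0.008 m and height (world z) of torch below 0.004 m and angle between torch's own z axis and vertical below 0.06 rad and contact force between the fingers and torch below 0.3 N), for 0.2 s.
2. the magnifier's lens is over the workpiece (horizontal distance between lens_centre and workpiece below 0.025 m), for 0.2 s.
At the end, for the whole second after the job is handed in: The torch stands upright (within 3.4 degrees) in the dock, its foot on the bench (within 4 mm) under the plate and its axis within 8 mm of dock_home, let go and at rest; the lens centre is within 25 mm, seen from above, of the workpiece's centre, and the arm is still (all of step 1 and horizontal distance between lens_centre and workpiece below 0.025 m and linear speed of torch below 0.02 m/s and velocity of joint lamp_arm between -0.03 and 0.03 rad/s); the robot touches nothing.
It fails at once if the workpiece is shifted by more than 10 mm (distance of workpiece from where it was at the start of the episode above 0.01 m).
It fails at once if the torch is tipped over (angle between torch's own z axis and vertical above 0.6 rad).
It fails at once if a bystander (jar, charcoal, pliers, hammer, block, burnisher or file) is shifted by more than 20 mm (distance of any of flux_jar, charcoal, pliers, chasing_hammer, bench_block, burnisher, file from where it was at the start of the episode above 0.02 m).
It also fails if it takes over 64 s, if anything falls off the work surface, if the arm or the gripper's body presses on something with over 40 N, if the wrist force passes 120 N, or if a joint passes its speed limit or range.

ROBOT

A 6-joint arm with a two-finger parallel gripper is mounted at the origin on the work surface. World frame = base frame: x ahead of the robot, y to its left, z up, the work surface at z = 0. Lengths are in mm, angles in rad, forces in N, time in s.
With the tool pointing down it reaches from about 300 to 950 mm from the base axis. Payload 3.1 kg.
Tool frame: the origin (TCP) lies midway between the tips of the shut fingers; the grasp point (between the pads) lies 19 mm behind it (robot.hold_point_z is the distance from the TCP to the grasp point, in mm); z points along the fingers, y is the line along which they close (so a half turn about z gives the same grasp; the last joint's range is limited). The gripper opens to 85 mm and grips with 20 to 120 N. Pads are 22 mm wide; open, the fingers measure 114 mm over their backs; the gripper's body (76 mm by 85 mm) begins 54 mm behind the grasp point. The pads swing forward as they close: fully open they stand 13 mm farther back than shut.
Start: joints at [-1.319, 0.308, 1.634, -0, 1.2, -0.07], TCP at [197.645, -592.932, 231.272] pointing down, gripper open.
Joint ranges: [-3.06, 3.06], [-0.79, 1.96], [0.05, 2.63], [-1.19, 4.34], [0.05, 2.64], [-2.94, 2.94]. Speed limits (rad/s): [2.79, 2.79, 3.14, 3.14, 3.14, 3.14].

INTERFACE

Orientations are given as a unit quaternion [x, y, z, w].
In Python, from station import robot gives the robot as it stands.
- The arm moves only by the shell command python3 jog.py 'ROWS'. ROWS is rows parted by semicolons, their numbers by spaces, 1 to 10 of them, each of 7 numbers: a rotation vector rx, ry, rz in rad, then dx, dy, dz in mm, then the opening from 0.0 (shut) to 1.0 (fully open); each row shifts and turns the commanded pose from where the row before left it, along the tool's axes as they then stand; what a row does not reach is not made up. A row lasts 1/10 s, in which the tool goes at most 50 mm and 0.15 rad, less where a joint would pass 70% of its speed; a pose out of reach is approached as far as the arm can. The fingers move at their own pace and stop on an object; the grip force is fixed at half the most. Time passes only in rows, so rows that do not move let the fingers close. It prints the time, the measured TCP pose, the force, the opening and the grip force at its end.
- robot.state(): the state, without advancing time (a new reading comes with each control period).
- robot.capture(name): name is "scene" or "top"; returns a dict with "pixels" (480x640x3 uint8, blue, green, red), "mtx" (3x3 intrinsics, pixels), "extrinsics" (4x4, takes a point from world to camera coordinates). Camera axes: x right, y down, z forward; pixel columns grow to the right and rows downward; lengths in mm; the calibration is good to about 2 mm. A picture is of the moment at which its call begins. There is no depth.
- robot.close_job(): hands the job in; it is judged then, once.
The state is a dict: "t": time; "q": joint angles; "joint_velocities": joint speeds; "effort": joint torques, N m; "eef_pos": TCP position; "tcp_rot": TCP orientation; "force": force on the tool from outside, world axes, zero at the start; "torque": the same for the moment, N m; "gripper_width": opening from 0.0 (shut) to 1.0 (fully open); "grasp_force": force on a finger pad.
Only numpy, scipy, OpenCV 4.12 (cv2) and the standard library are available. Lean on these libraries where they do the work, as an engineer would, in place of code of your own. Each camera call takes 0.05 s, during which the arm holds its last target. There are 200 camera calls.

## Working session

There is one attempt and no reset: what is moved stays moved. The work goes in short steps, Python scripts to look and compute and a shell command to move; the robot and the scene stay as the last step left them, time stands still between calls to the robot, and variables do not carry over. Pictures are saved under pics/ and viewed, at most 10 in all, crops included, and the job is handed in when it is done.

```bash
ls; mkdir -p pics; python3 - <<'E'
from station import robot
import cv2,numpy as np
for n in("scene","top"):
    c=robot.capture(n);cv2.imwrite(f"pics/{n}0.png",c["pixels"]);np.savez(f"pics/{n}0.npz",**c);print(n,c["mtx"].round(1).tolist(),c["extrinsics"].round(3).tolist())
print(robot.state())
E
```

```text
jog.py
pics
station.py
scene [[477.0, 0.0, 319.8], [0.0, 477.0, 247.6], [0.0, 0.0, 1.0]] [[-0.631, 0.776, 0.016, 347.25], [0.594, 0.495, -0.634, -249.245], [-0.5, -0.39, -0.773, 1548.938], [0.0, 0.0, 0.0, 1.0]]
top [[608.4, 0.0, 314.9], [0.0, 608.4, 250.2], [0.0, 0.0, 1.0]] [[0.014, -1.0, 0.006, -38.539], [-0.994, -0.015, -0.111, 576.9], [0.111, -0.005, -0.994, 1422.609], [0.0, 0.0, 0.0, 1.0]]
{'t': 0.1, 'q': array([-1.31873357e+00,  3.08937412e-01,  1.63505336e+00,  2.73998118e-05,
        1.19973927e+00, -6.96677720e-02]), 'joint_velocities': array([-0.00163245, -0.00197776, -0.00147169, -0.0012283 , -0.00101208,
        0.00121545]), 'effort': array([-1.19708311e-03, -4.16407871e+01, -2.77643913e+01, -1.44603791e-04,
        4.03187005e-03,  1.90066565e-06]), 'eef_pos': array([ 197.44264834, -592.19784514,  230.1526182 ]), 'tcp_rot': array([ 9.87089296e-01,  1.60167351e-01, -8.46180548e-05, -1.06541614e-03]), 'force': array([1.00413876e+00, 2.85516146e-01, 2.71574829e-04]), 'torque': array([-0.00790126, -0.05690191,  0.01017728]), 'grasp_force': 0.0, 'gripper_width': 0.9999534501288783}
```

View pics/top0.png

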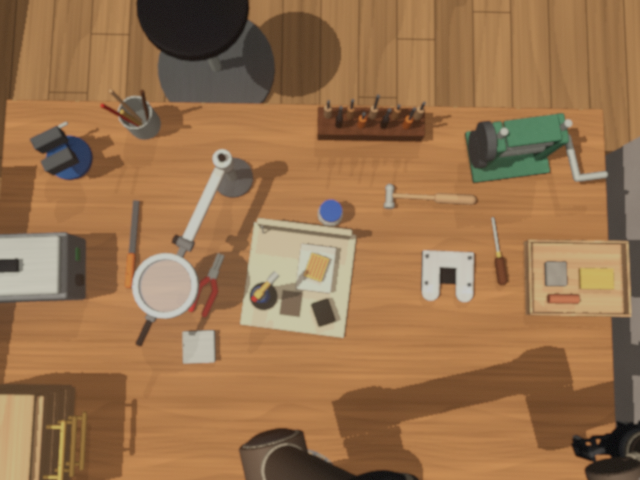

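View pics/scene0.png

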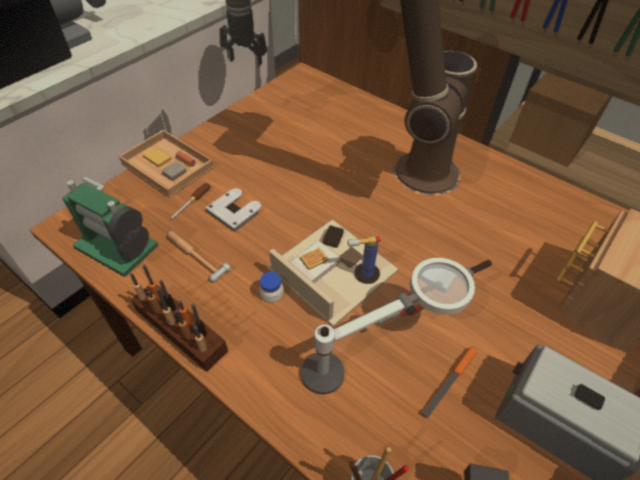

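The top view shows the torch foot near (263,295), workpiece (316,267), dock (447,277) with its slot opening downwards (-x), lens ring (165,286) and hinge (222,158). In the scene view the torch is at (368,265), the dock (235,208) and the ring (442,286).

```bash
python3 - <<'E'
import cv2,numpy as np
t=cv2.imread("pics/top0.png");s=cv2.imread("pics/scene0.png")
f=lambda im,x,y,w,h:cv2.resize(im[y:y+h,x:x+w],(400,300),interpolation=cv2.INTER_CUBIC)
cv2.imwrite("pics/c1.png",np.vstack([np.hstack([f(t,236,220,120,90),f(t,405,240,80,60)]),np.hstack([f(s,300,220,120,90),f(s,195,180,80,60)])]))
E
```

```text
(no output)
```

View pics/c1.png

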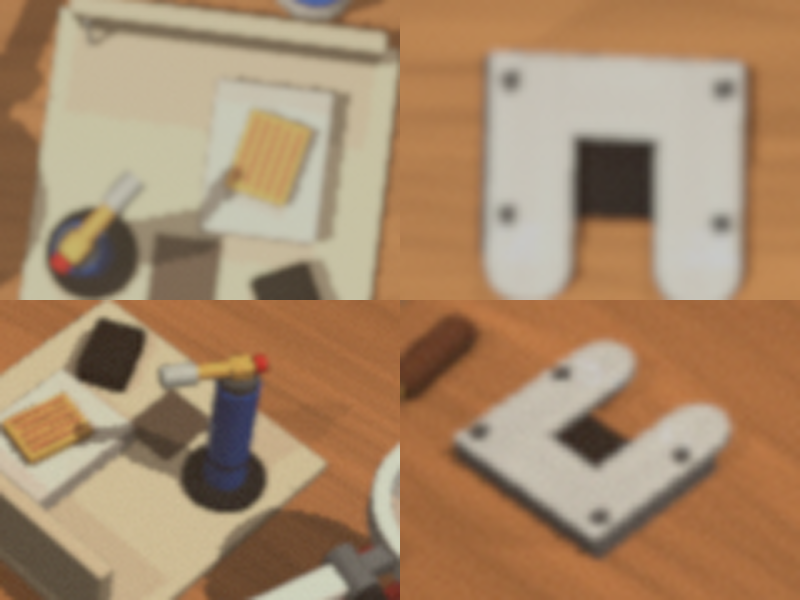

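```bash
cat > h.py <<'E'
import cv2,numpy as np
def load(n,i=0):
    c=np.load(f"pics/{n}{i}.npz");return c["pixels"],c["mtx"],c["extrinsics"]
def ray(c,p):
    _,K,E=c;R,t=E[:3,:3],E[:3,3];d=R.T@np.linalg.inv(K)@[p[0],p[1],1];return -R.T@t,d/np.linalg.norm(d)
def plane(c,p,z):
    o,d=ray(c,p);return o+d*(z-o[2])/d[2]
def tri(a,p,b,q):
    (o,d),(u,e)=ray(a,p),ray(b,q);s=np.linalg.lstsq(np.c_[d,-e],u-o,rcond=None)[0];A,B=o+d*s[0],u+e*s[1];return (A+B)/2,np.linalg.norm(A-B)
def big(c,lo,hi,x,y,w,h,hsv=True):
    im=c[0][y:y+h,x:x+w];im=cv2.cvtColor(im,cv2.COLOR_BGR2HSV) if hsv else im
    m=cv2.inRange(im,np.array(lo),np.array(hi));k=max(cv2.findContours(m,cv2.RETR_EXTERNAL,cv2.CHAIN_APPROX_NONE)[0],key=cv2.contourArea)
    return k.reshape(-1,2)+[x,y]
def cen(k):
    m=cv2.moments(k.reshape(-1,1,2).astype(np.int32));return np.array([m["m10"],m["m01"]])/m["m00"]
E
python3 - <<'E'
from h import *
np.set_printoptions(precision=1,suppress=True)
T,S=load("top"),load("scene")
def pr(n,*a):print(n,*a)
# screws: darkness-weighted centroids round approximate places
def dark(c,p,r=4):
    x,y=np.round(p).astype(int);g=c[0][y-r:y+r+1,x-r:x+r+1].max(2).astype(float);w=np.clip(150-g,0,None);Y,X=np.mgrid[y-r:y+r+1,x-r:x+r+1];return np.array([(w*X).sum(),(w*Y).sum()])/w.sum()
for n,a,b in(("BL",(427,256),(235,223.4)),("BR",(469.8,257.6),(210.6,206.2)),("FL",(426.4,283),(251,211)),("FR",(469.2,284.6),(227,194.4))):
    p,q=dark(T,a),dark(S,b,3);P,e=tri(T,p,S,q);pr(n,p,q,P,e,plane(T,p,19),plane(S,q,19))
k=big(T,(0,0,130),(180,70,255),405,235,85,70);P=np.array([plane(T,p,19)[:2] for p in k]);r=cv2.minAreaRect(P.astype(np.float32));pr("plate",r)
hull=cv2.convexHull(k.astype(np.int32));m=np.zeros((480,640),np.uint8);cv2.fillPoly(m,[hull],255);cv2.fillPoly(m,[k.astype(np.int32)],0)
L=max(cv2.findContours(cv2.morphologyEx(m,cv2.MORPH_OPEN,np.ones((3,3))),0,1)[0],key=cv2.contourArea).reshape(-1,2);Q=np.array([plane(T,p,19)[:2] for p in L]);
pr("slot",cv2.boundingRect(L),"x max",np.sort(Q[:,0])[-6:], "rows");
for X in(0,):
  for row in range(262,300,5):
    g=cv2.cvtColor(T[0],cv2.COLOR_BGR2HSV)[row,405:490];on=np.where((g[:,1]<70)&(g[:,2]>130))[0]+405;gap=np.where(np.diff(on)>5)[0]
    if len(gap):i=gap[0];pr(row,plane(T,(on[i]+.5,row),19),plane(T,(on[i+1]-.5,row),19), plane(T,(on[0]-.5,row),19)[1],plane(T,(on[-1]+.5,row),19)[1])
# torch
kb=big(T,(12,90,90),(35,255,255),295,245,40,45);w=cen(kb);pr("work top",w,plane(T,w,50),cv2.minAreaRect(kb.astype(np.float32)))
ks=big(S,(10,90,90),(35,255,255),295,240,40,35);w2=cen(ks);pr("work scene",w2,tri(T,w,S,w2))
for n,a,b in(("nozzle",(275.6,274.6),(349.5,242.5)),("igniter",(254.6,298.9),(378.6,239.2))):pr(n,tri(T,a,S,b),plane(T,a,138),plane(S,b,138))
for c,n,box in((T,"T",(245,270,40,45)),(S,"S",(345,250,45,45))):
    k=big(c,(0,0,0),(180,255,75),*box);e=cv2.fitEllipse(cv2.convexHull(k.astype(np.int32)));pr("foot",n,e,plane(c,e[0],16));
bl=big(S,(105,120,40),(130,255,255),345,235,45,55);pr("blue",bl.min(0),bl.max(0),cen(bl),cv2.minAreaRect(bl.astype(np.float32)))
kt=big(T,(0,0,150),(180,60,255),125,245,80,80);e=cv2.fitEllipse(cv2.convexHull(kt.astype(np.int32)))
ks=big(S,(0,0,150),(180,60,255),405,250,75,70);e2=cv2.fitEllipse(cv2.convexHull(ks.astype(np.int32)));pr("ring",e,e2,tri(T,e[0],S,e2[0]),plane(T,e[0],170),plane(S,e2[0],158))
pr("hinge",plane(T,(222,158),180),tri(T,(222.5,157.5),S,(324,333)))
E
```

```text
BL [426.7 255.6] [235.7 224.1] [ 568.8 -300.    12.3] 4.326618543038938 [ 569.5 -300.4   19. ] [ 571.5 -293.1   19. ]
BR [471.2 257.7] [210.2 205.9] [ 565.9 -408.4   13.2] 2.5366937884336047 [ 566.1 -407.9   19. ] [ 568.5 -402.4   19. ]
FL [425.9 282.4] [252.1 212.1] [ 503.9 -297.8   11.4] 4.480635944095052 [ 504.9 -298.2   19. ] [ 507.5 -290.2   19. ]
FR [468.9 284.3] [226.9 194.3] [ 501.9 -401.9   17. ] 0.13456219347609746 [ 501.8 -401.4   19. ] [ 503.2 -400.1   19. ]
plate ((522.3345947265625, -349.1307373046875), (125.09707641601562, 120.53752899169922), 89.07899475097656)
slot (437, 268, 21, 34) x max [540.4 540.4 540.4 540.5 540.5 540.6] rows
272 [ 530.4 -331.    19. ] [ 530.9 -369.6   19. ] -287.6658099574834 -412.97950275539733
277 [ 518.3 -330.9   19. ] [ 518.9 -369.4   19. ] -287.59985711779177 -412.7993080126093
282 [ 506.3 -330.8   19. ] [ 506.9 -369.3   19. ] -285.1298810348507 -412.61944141465847
287 [ 494.3 -330.7   19. ] [ 494.9 -369.2   19. ] -285.0663544635124 -412.4399020660047
292 [ 482.3 -330.6   19. ] [ 482.9 -369.    19. ] -287.4027175179133 -412.26068907436394
[... 522 characters left out ...]
47.8 101.  138. ]
foot T ((264.2364807128906, 296.59197998046875), (20.573835372924805, 23.580419540405273), 58.82832717895508) [465.5  89.4  16. ]
foot S ((366.1231384277344, 266.7892761230469), (24.903642654418945, 33.12377166748047), 171.1197052001953) [455.   81.9  16. ]Traceback (most recent call last):
  File "<stdin>", line 24, in <module>
  File "h.py", line 12, in big
    m=cv2.inRange(im,np.array(lo),np.array(hi));k=max(cv2.findContours(m,cv2.RETR_EXTERNAL,cv2.CHAIN_APPROX_NONE)[0],key=cv2.contourArea)
                                                  ~~~^^^^^^^^^^^^^^^^^^^^^^^^^^^^^^^^^^^^^^^^^^^^^^^^^^^^^^^^^^^^^^^^^^^^^^^^^^^^^^^^^^^^
ValueError: max() iterable argument is empty
```

```bash
python3 - <<'E'
from h import *
np.set_printoptions(precision=1,suppress=True)
T,S=load("top"),load("scene")
H=cv2.cvtColor(S[0],cv2.COLOR_BGR2HSV)
for v in(248,252,256,260,264,268):
    on=np.where((H[v,350:390,0]>105)&(H[v,350:390,0]<135)&(H[v,350:390,1]>100))[0]+350;print(v,on[[0,-1]] if len(on) else H[v,360:375:4].tolist())
foot=big(T,(0,0,0),(180,255,95),240,265,45,55);e=cv2.minEnclosingCircle(foot.astype(np.float32));print("foot",foot.min(0),foot.max(0),e,plane(T,e[0],20))
for c,box,n in((T,(125,245,85,85),"T"),(S,(400,250,85,75),"S")):
    h=cv2.cvtColor(c[0],cv2.COLOR_BGR2HSV);x,y,w,hh=box
    m=((h[y:y+hh,x:x+w,1]<75)&(h[y:y+hh,x:x+w,2]>150)).astype(np.uint8);m=cv2.morphologyEx(m,cv2.MORPH_OPEN,np.ones((3,3)))
    k=max(cv2.findContours(m,0,1)[0],key=cv2.contourArea).reshape(-1,2)+[x,y];e=cv2.fitEllipse(cv2.convexHull(k.astype(np.int32)));print("ring",n,len(k),e,plane(c,e[0],170),plane(c,e[0],158));globals()["e"+n]=e[0]
print(tri(T,eT,S,eS)); print("hinge",tri(T,(222.5,157.5),S,(324,333)),plane(T,(222.5,157.5),170))
E
```

```text
248 [[21, 69, 206], [18, 48, 121], [119, 83, 89], [145, 24, 65]]
252 [[20, 72, 185], [175, 18, 84], [123, 69, 70], [118, 89, 89]]
256 [374 374]
260 [372 372]
264 [371 371]
268 [[13, 74, 55], [129, 43, 59], [119, 84, 82], [119, 84, 85]]
foot [253 286] [276 308] ((263.5714416503906, 295.6000061035156), 12.904166221618652) [467.7  90.7  20. ]
ring T 187 ((164.31124877929688, 285.37322998046875), (65.04927825927734, 66.90257263183594), 31.78289031982422) [481.3 292.3 170. ] [481.9 295.2 158. ]
ring S 162 ((442.97100830078125, 283.12017822265625), (49.260005950927734, 64.80400848388672), 109.88433837890625) [486.4 296.7 170. ] [477.4 294.5 158. ]
(array([481.4, 294.8, 162.7]), np.float64(1.419738168079711))
hinge (array([759.4, 175.1, 184.5]), np.float64(2.6863681433828077)) [764.  176.2 170. ]
```

```bash
cat >> h.py <<'E'
def go(target,yaxis_deg=None):
    from station import robot;from scipy.spatial.transform import Rotation as R
    s=robot.state();r=R.from_quat(s["tcp_rot"]);M=r.as_matrix();print("t",round(s["t"],2),"pos",s["eef_pos"].round(1),"yang",np.degrees(np.arctan2(M[1,1],M[0,1])).round(1),"z",M[:,2].round(3),"F",s["force"].round(1),"w",round(s["gripper_width"],3),"gf",round(s["grasp_force"],1))
    if yaxis_deg is not None:
        a=np.radians(yaxis_deg);y=np.array([np.cos(a),np.sin(a),0]);z=np.array([0,0,-1.]);N=np.c_[np.cross(y,z),y,z];print("rotvec",(r.inv()*R.from_matrix(N)).as_rotvec().round(3));M2=N
    else: M2=M
    d=np.array(target)-s["eef_pos"];print("d now",(M.T@d).round(1),"after turn",(M2.T@d).round(1))
E
python3 - <<'E'
from h import *
S=load("scene");T=load("top")
H=cv2.cvtColor(S[0],cv2.COLOR_BGR2HSV)
for v in(248,254,260,266):
    on=np.where((H[v,355:385,0]>105)&(H[v,355:385,0]<135)&(H[v,355:385,1]>60))[0]+355;print(v,on[[0,-1]])
for p,z in(((372.5,246.5),133),((366.6,276),20)):print(plane(S,p,z).round(1))
E
python3 jog.py '0 0 0 29.5 -35 -4 1;0 0 0 29.5 -35 -4 1;0 0 0 29.5 -35 -4 1;0 0 0 29.5 -35 -4 1;0 0 0 29.5 -35 -4 1;0 0 0 29.5 -35 -4 1;0 0 0 29.5 -35 -4 1;0 0 0 29.5 -35 -4 1'
python3 jog.py '0 0 0 29.5 -35 -4 1;0 0 0 29.5 -35 -4 1;0 0 0 29.5 -35 -4 1;0 0 0 29.5 -35 -4 1;0 0 0 29.5 -35 -4 1;0 0 0 29.5 -35 -4 1;0 0 0 29.5 -35 -4 1;0 0 0 29.5 -35 -4 1'
python3 jog.py '0 0 -0.15 0 0 0 1;0 0 -0.15 0 0 0 1;0 0 -0.15 0 0 0 1;0 0 -0.15 0 0 0 1;0 0 -0.15 0 0 0 1;0 0 -0.15 0 0 0 1;0 0 -0.15 0 0 0 1'
python3 jog.py '0 0 -0.15 0 0 0 1;0 0 -0.15 0 0 0 1;0 0 -0.15 0 0 0 1;0 0 -0.15 0 0 0 1;0 0 -0.15 0 0 0 1;0 0 -0.15 0 0 0 1;0 0 -0.15 0 0 0 1;0 0 0 0 0 0 1'
python3 -c "
from h import *
go([466.5,91,103],49.7)"
```

```text
248 [366 376]
254 [366 375]
260 [366 374]
266 [365 373]
[473.  100.9 133. ]
[481.6 102.   20. ]
t: 0.9
eef_pos: [333.0, -250.7, 263.1]
tcp_rot: [0.987, 0.16, -0.0, -0.0]
force: [1.2, -0.4, 0.5]
gripper_width: 1.001
grasp_force: 0.0
t: 1.7
eef_pos: [468.3, 89.5, 295.1]
tcp_rot: [0.987, 0.16, -0.0, 0.0]
force: [0.7, -0.9, 0.0]
gripper_width: 0.996
grasp_force: 0.0
t: 2.4
eef_pos: [467.8, 87.6, 294.7]
tcp_rot: [0.772, 0.636, -0.0, -0.0]
force: [0.7, 0.0, -0.0]
gripper_width: 1.004
grasp_force: 0.0
t: 3.2
eef_pos: [467.9, 87.6, 294.8]
tcp_rot: [0.352, 0.936, -0.0, -0.0]
force: [-1.7, -0.5, 0.4]
gripper_width: 0.999
grasp_force: 0.0
t 3.2 pos [467.9  87.6 294.8] yang 48.7 z [-0.001 -0.    -1.   ] F [-1.7 -0.5  0.4] w 0.999 gf 0.0
rotvec [-0.001 -0.001 -0.017]
d now [  3.2   1.8 191.8] after turn [  3.3   1.7 191.8]
```

```bash
python3 - <<'E'
from h import *
S=load("scene");T=load("top")
def proj(c,P):
    q=c[1]@(c[2][:3,:3]@P+c[2][:3,3]);return (q[:2]/q[2]).round(1)
for P in((466.5,91,20),(466.5,91,80),(466.5,91,133),(471.5,91,80),(466.5,96,80)):print(P,proj(S,np.array(P)),proj(T,np.array(P)))
E
```

```text
(466.5, 91, 20) [366.5 270.3] [263.4 296.1]
(466.5, 91, 80) [368.7 256.3] [261.4 295.2]
(466.5, 91, 133) [370.7 243. ] [259.5 294.3]
(471.5, 91, 80) [367.5 257.4] [261.4 293. ]
(466.5, 96, 80) [370.3 257.2] [259.2 295.1]
```

```bash
python3 jog.py '0 0 -0.017 2.3 1 40 1;0 0 0 0 0 40 1;0 0 0 0 0 40 1;0 0 0 0 0 30 1;0 0 0 0 0 20 1;0 0 0 0 0 15 1;0 0 0 0 0 7 1;0 0 0 0 0 0 1;0 0 0 0 0 0 1'
python3 - <<'E'
from h import *
from station import robot
c=robot.capture("scene");im=c["pixels"][180:300,290:450];d=robot.capture("top")["pixels"][240:330,215:335]
cv2.imwrite("pics/g1.png",np.hstack([cv2.resize(im,(400,300)),cv2.resize(d,(400,300))]))
go([466.5,91,103],49.7)
E
```

```text
t: 4.1
eef_pos: [467.8, 89.9, 103.9]
tcp_rot: [0.345, 0.939, 0.0, 0.0]
force: [0.7, -0.7, 1.2]
gripper_width: 0.997
grasp_force: 0.0
t 4.2 pos [468.3  90.  104.4] yang 49.7 z [ 0.002  0.    -1.   ] F [-0.4  0.7 -0.4] w 0.999 gf 0.0
rotvec [ 0.002  0.002 -0.   ]
d now [ 2.  -0.4  1.4] after turn [ 2.  -0.4  1.4]
```

View pics/g1.png

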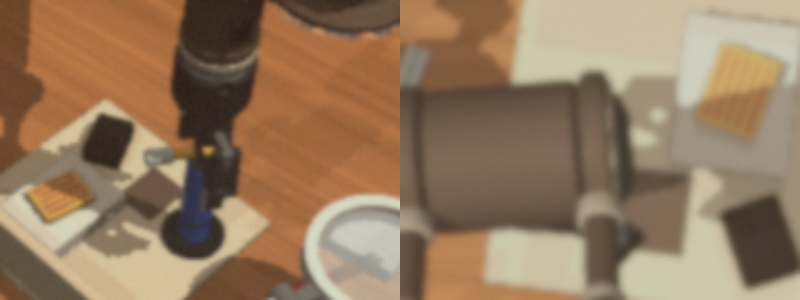

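The scene crop at left shows the fingers straddling the barrel, with the nozzle sticking out between them at (165,157). The arm hides the torch in the top view. I'll close and lift.

```bash
python3 jog.py '0 0 0 1.5 0 0 0;0 0 0 0 0 0 0;0 0 0 0 0 0 0;0 0 0 0 0 0 0;0 0 0 0 0 0 0;0 0 0 0 0 0 0;0 0 0 0 0 0 0;0 0 0 0 0 0 0'
python3 jog.py '0 0 0 0 0 -10 0;0 0 0 0 0 -20 0;0 0 0 0 0 -25 0;0 0 0 0 0 -25 0;0 0 0 0 0 -20 0;0 0 0 0 0 0 0'
python3 -c "
from h import *
go([405,-350,185],0)"
```

```text
t: 5.0
eef_pos: [466.8, 91.1, 103.8]
tcp_rot: [0.344, 0.939, 0.001, 0.001]
force: [0.2, 2.2, 3.5]
gripper_width: 0.378
grasp_force: 59.7
t: 5.6
eef_pos: [467.5, 90.7, 205.7]
tcp_rot: [0.344, 0.939, 0.001, 0.002]
force: [1.4, 0.1, -1.7]
gripper_width: 0.379
grasp_force: 60.1
t 5.6 pos [467.5  90.7 205.7] yang 49.7 z [ 0.005 -0.    -1.   ] F [ 1.4  0.1 -1.7] w 0.379 gf 60.1
rotvec [0.004 0.002 0.868]
d now [-237.  -376.8   20.5] after turn [-440.7  -62.5   20.7]
```

```bash
python3 jog.py '0 0 0 -12 -19 0 0;0 0 0 -25 -39 0 0;0 0 0 -25 -40 0 0;0 0 0 -25 -40 0 0;0 0 0 -25 -40 0 0;0 0 0 -25 -40 0 0;0 0 0 -25 -40 0 0;0 0 0 -25 -40 0 0;0 0 0 -25 -40 0 0;0 0 0 -25 -39 0 0'
python3 jog.py '0 0 0.145 0 0 0 0;0 0 0.145 0 0 0 0;0 0 0.145 0 0 0 0;0 0 0.145 0 0 0 0;0 0 0.145 0 0 0 0;0.004 0.002 0.143 0 0 0 0;0 0 0 0 0 20 0;0 0 0 0 0 20 0;0 0 0 0 0 0 0'
python3 - <<'E'
from h import *
from station import robot
o=[]
for n,(x,y) in(("scene",(200,130)),("top",(380,230))):
    c=robot.capture(n);np.savez(f"pics/{n}1.npz",**c);o.append(cv2.resize(c["pixels"][y:y+120,x:x+120],(400,400),interpolation=cv2.INTER_CUBIC))
cv2.imwrite("pics/g2.png",np.hstack(o));go([405,-350,92],0)
E
```

```text
t: 6.6
eef_pos: [401.0, -350.8, 201.0]
tcp_rot: [0.344, 0.939, 0.001, -0.002]
force: [1.3, -0.1, -2.5]
gripper_width: 0.38
grasp_force: 60.4
t: 7.5
eef_pos: [399.5, -346.6, 158.2]
tcp_rot: [0.707, 0.707, -0.001, -0.008]
force: [-0.2, 0.7, -3.0]
gripper_width: 0.379
grasp_force: 60.6
t 7.6 pos [ 401.8 -348.9  161.6] yang 0.0 z [-0.007  0.005 -1.   ] F [-0.  -0.9 -2.9] w 0.38 gf 60.6
rotvec [-0.007 -0.005  0.   ]
d now [-1.5  3.7 69.5] after turn [-1.1  3.2 69.6]
```

View pics/g2.png

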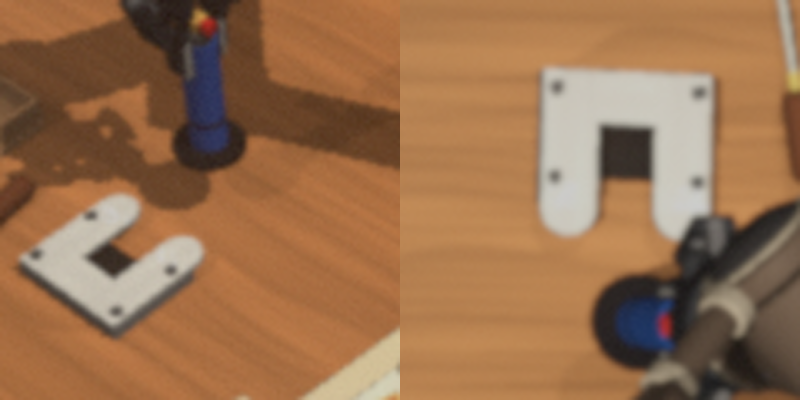

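```bash
python3 - <<'E'
from h import *
np.set_printoptions(precision=1,suppress=True)
T=load("top",1);S=load("scene",1)
im=T[0];g=im.max(2)
m=(g[300:350,430:475]<75).astype(np.uint8);ys,xs=np.where(m)
k=max(cv2.findContours(m,0,1)[0],key=cv2.contourArea).reshape(-1,2)+[430,300]
# left arc of foot only
a=k[(k[:,0]<448)].astype(float);A=np.c_[2*a,np.ones(len(a))];s=np.linalg.lstsq(A,(a**2).sum(1),rcond=None)[0];r=np.sqrt(s[2]+s[0]**2+s[1]**2)
print(len(a),s[:2],r,plane(T,s[:2],74));print(plane(T,(451.4,326.3),74))
# foot in the scene view
f=big(S,(0,0,0),(180,255,60),245,158,35,25);print(f.min(0),f.max(0))
H=cv2.cvtColor(S[0],cv2.COLOR_BGR2HSV)
for v in(145,150,155,160,165):
    on=np.where((H[v,245:280,0]>105)&(H[v,245:280,0]<135)&(H[v,245:280,1]>60))[0]+245;print(v,on[[0,-1]])
P=np.array([401.8,-348.9])
for z in(74,100,140):
    q=S[1]@(S[2][:3,:3]@np.r_[P,z]+S[2][:3,3]);print(z,q[:2]/q[2])
E
```

```text
39 [446.2 325.9] 8.489050973214052 [ 402.4 -333.8   74. ]
[ 401.7 -345.7   74. ]
[253 166] [272 180]
145 [258 265]
150 [259 265]
155 [256 265]
160 [257 266]
165 [257 266]
74 [261.  170.6]
100 [260.3 163.9]
140 [259.2 153.2]
```

The torch hangs upright at about TCP x,y, with its foot at crop (640,321) in the top view. The dock slot is ahead of it in +x, centre line y≈-350. I'll lower it.

```bash
python3 jog.py '-0.006 -0.005 0 -1 3 25 0;0 0 0 0 0 25 0;0 0 0 0 0 12 0;0 0 0 0 0 4 0;0 0 0 0 0 0 0'
python3 -c "
from h import *
go([524,-350,92],0)"
python3 jog.py '0 0 0 0 0 1 0;0 0 0 0 0 0 0'
python3 jog.py '0 0 0 0 0 1 0;0 0 0 0 0 0 0'
python3 -c "
from h import *
go([524,-350,92],0)"
```

```text
t: 8.1
eef_pos: [406.2, -351.2, 97.4]
tcp_rot: [0.707, 0.707, -0.001, 0.002]
force: [0.6, 0.0, -1.8]
gripper_width: 0.383
grasp_force: 60.8
t 8.1 pos [ 406.2 -351.2   97.4] yang 0.0 z [ 0.002 -0.003 -1.   ] F [ 0.6  0.  -1.8] w 0.383 gf 60.8
rotvec [0.002 0.003 0.   ]
d now [  1.2 117.8   5.6] after turn [  1.2 117.8   5.4]
t: 8.3
eef_pos: [406.9, -351.8, 97.5]
tcp_rot: [0.707, 0.707, -0.001, 0.003]
force: [0.7, 0.6, -2.1]
gripper_width: 0.381
grasp_force: 60.8
t: 8.5
eef_pos: [406.3, -351.2, 95.7]
tcp_rot: [0.707, 0.707, -0.0, 0.002]
force: [-0.4, -0.6, -2.9]
gripper_width: 0.384
grasp_force: 60.8
t 8.5 pos [ 406.3 -351.2   95.7] yang 0.0 z [ 0.002 -0.004 -1.   ] F [-0.4 -0.6 -2.9] w 0.384 gf 60.8
rotvec [0.002 0.004 0.   ]
d now [  1.3 117.7   4. ] after turn [  1.2 117.7   3.7]
```

```bash
python3 jog.py '0 0 0 1 0 2 0;0 0 0 0 10 0 0;0 0 0 0 12 0 0;0 0 0 0 12 0 0;0 0 0 0 12 0 0;0 0 0 0 10 0 0;0 0 0 0 5 0 0;0 0 0 0 0 0 0'
python3 - <<'E'
from h import *
from station import robot
o=[]
for n,(x,y) in(("scene",(190,140)),("top",(390,220))):
    c=robot.capture(n);np.savez(f"pics/{n}2.npz",**c);o.append(cv2.resize(c["pixels"][y:y+100,x:x+100],(400,400),interpolation=cv2.INTER_CUBIC))
cv2.imwrite("pics/g3.png",np.hstack(o));go([524,-350,92],0)
E
```

```text
t: 9.3
eef_pos: [468.0, -350.0, 93.4]
tcp_rot: [0.707, 0.707, -0.001, 0.002]
force: [0.3, -0.2, -2.8]
gripper_width: 0.381
grasp_force: 60.8
t 9.4 pos [ 466.8 -349.8   93.1] yang 0.0 z [ 0.001 -0.003 -1.   ] F [ 0.3  0.4 -3.5] w 0.379 gf 60.8
rotvec [0.001 0.003 0.   ]
d now [-0.2 57.2  1.2] after turn [-0.2 57.2  1.1]
```

View pics/g3.png

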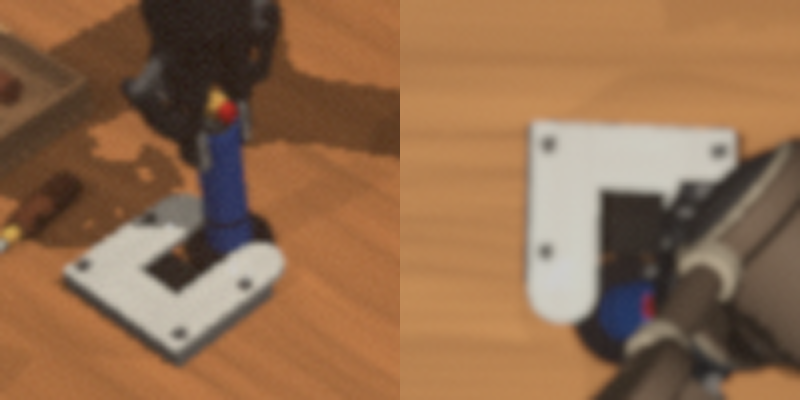

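The barrel has entered the slot mouth and the foot is going under the plate. In the top crop the barrel's left edge is at x=603 and the slot edge at 600, so I'll shift slightly to -y and keep sliding.

```bash
python3 jog.py '0 0 0 -1 0 0 0;0 0 0 0 10 0 0;0 0 0 0 10 0 0;0 0 0 -0.5 10 0 0;0 0 0 0 10 0 0;0 0 0 0 5 0 0;0 0 0 0 0 0 0'
python3 jog.py '0 0 0 0 3 0 0;0 0 0 0 3 0 0;0 0 0 0 0 0 0'
```

```text
t: 10.1
eef_pos: [513.2, -351.5, 93.5]
tcp_rot: [0.707, 0.707, -0.0, 0.002]
force: [0.0, 0.3, -3.5]
gripper_width: 0.38
grasp_force: 60.9
t: 10.4
eef_pos: [518.3, -351.6, 93.5]
tcp_rot: [0.707, 0.707, -0.0, 0.002]
force: [0.5, -0.4, -2.2]
gripper_width: 0.379
grasp_force: 60.9
```

```bash
python3 jog.py '0 0 0 0 2 0 0;0 0 0 0 0 0 0'; python3 jog.py '0 0 0 0 2 0 0;0 0 0 0 0 0 0';python3 jog.py '0 0 0 0 2 0 0;0 0 0 0 0 0 0'
```

```text
t: 10.6
eef_pos: [520.2, -351.6, 93.5]
tcp_rot: [0.707, 0.707, -0.0, 0.002]
force: [0.6, 0.5, -2.5]
gripper_width: 0.383
grasp_force: 60.9
t: 10.8
eef_pos: [522.3, -351.6, 93.6]
tcp_rot: [0.707, 0.707, -0.0, 0.002]
force: [0.4, 0.1, -2.3]
gripper_width: 0.378
grasp_force: 60.9
t: 11.0
eef_pos: [524.0, -351.5, 93.4]
tcp_rot: [0.707, 0.707, -0.001, 0.002]
force: [-0.1, 0.3, -2.3]
gripper_width: 0.381
grasp_force: 60.9
```

```bash
python3 jog.py '0 0 0 0 1.5 0 0;0 0 0 0 0 0 0'; python3 jog.py '0 0 0 0 1.5 0 0;0 0 0 0 0 0 0'
```

```text
t: 11.2
eef_pos: [524.5, -351.4, 93.3]
tcp_rot: [0.707, 0.707, -0.001, 0.001]
force: [-3.2, -1.0, -1.2]
gripper_width: 0.381
grasp_force: 61.0
t: 11.4
eef_pos: [525.0, -351.3, 93.2]
tcp_rot: [0.707, 0.707, -0.002, -0.0]
force: [-5.9, 0.1, 1.0]
gripper_width: 0.379
grasp_force: 61.1
```

```bash
python3 jog.py '0 0 0 0 0 1 0;0 0 0 0 -0.5 1 0;0 0 0 0 0 0 0'; python3 jog.py '0 0 0 0 0 0.5 0;0 0 0 0 0 0 0.55;0 0 0 0 0 0 0.7;0 0 0 0 0 0 0.9;0 0 0 0 0 0 1;0 0 0 0 0 0 1;0 0 0 0 0 0 1'
python3 jog.py '0 0 0 0 0 -15 1;0 0 0 0 0 -30 1;0 0 0 0 0 -45 1;0 0 0 0 0 -45 1;0 0 0 0 0 -45 1;0 0 0 0 -20 -20 1;0 0 0 0 -45 0 1;0 0 0 0 -45 0 1;0 0 0 0 -45 0 1;0 0 0 0 0 0 1'
python3 - <<'E'
from h import *
from station import robot
o=[]
for n,(x,y) in(("scene",(190,140)),("top",(390,220))):
    c=robot.capture(n);np.savez(f"pics/{n}3.npz",**c);o.append(cv2.resize(c["pixels"][y:y+100,x:x+100],(400,400),interpolation=cv2.INTER_CUBIC))
cv2.imwrite("pics/g4.png",np.hstack(o))
E
```

```text
t: 11.7
eef_pos: [525.0, -351.4, 91.6]
tcp_rot: [0.707, 0.707, -0.002, 0.0]
force: [-4.7, 0.3, 2.7]
gripper_width: 0.377
grasp_force: 61.4
t: 12.4
eef_pos: [526.7, -351.5, 91.0]
tcp_rot: [0.707, 0.707, -0.0, 0.002]
force: [-0.6, -0.8, 0.1]
gripper_width: 1.0
grasp_force: 0.0
t: 13.4
eef_pos: [366.6, -350.0, 291.2]
tcp_rot: [0.708, 0.706, -0.001, 0.001]
force: [1.2, 0.1, -0.9]
gripper_width: 0.999
grasp_force: 0.0
```

View pics/g4.png

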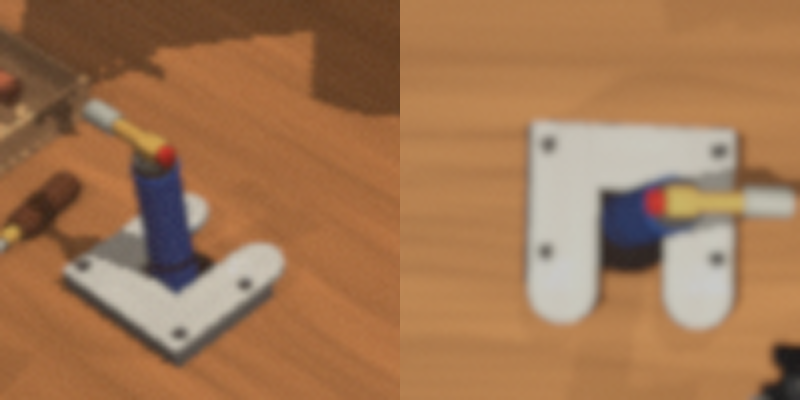

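The torch stands upright at the slot end (scene crop (165,220), top crop (635,225)), let go. Next is the lamp.

```bash
python3 jog.py '0 0 0 30 2 0 0.5;0 0 0 46 2 0 0;0 0 0 46 2 0 0;0 0 0 46 2 0 0;0 0 0 46 2 0 0;0 0 0 46 2 0 0;0 0 0 46 2 0 0;0 0 0 46 2 0 0'
python3 jog.py '0 0 0 46 2 0 0;0 0 0 46 2 0 0;0 0 0 46 2 0 0;0 0 0 46 2 0 0;0 0 0 46 2 0 0;0 0 0 46 2 0 0;0 0 0 46 3 0 0;0 0 0 46 3 0 0;0 0 0 25 3 0 0;0 0 0 0 0 0 0'
python3 - <<'E'
from h import *
np.set_printoptions(precision=1,suppress=True)
T=load("top",0);g=T[0].max(2);m=(g[316:348,130:165]<70).astype(np.uint8)
k=max(cv2.findContours(m,0,1)[0],key=cv2.contourArea)
x,y=np.where(m)[::-1]; e=cv2.fitLine(k.astype(np.float32),2,0,.01,.01).ravel();print("bar px",cv2.boundingRect(k),e)
for p in((157,317),(138.5,344)):print(plane(T,p,158))
go([405,393,145],-23.3)
E
```

```text
t: 14.3
eef_pos: [388.5, 3.6, 290.9]
tcp_rot: [0.707, 0.707, 0.001, 0.003]
force: [1.5, -0.3, 0.3]
gripper_width: 0.0
grasp_force: 0.0
t: 15.3
eef_pos: [408.3, 399.1, 288.6]
tcp_rot: [0.705, 0.709, 0.001, 0.001]
force: [-0.2, 0.4, -0.3]
gripper_width: 0.002
grasp_force: 0.0Traceback (most recent call last):
  File "<stdin>", line 4, in <module>
ValueError: max() iterable argument is empty
```

```bash
python3 - <<'E'
from h import *
np.set_printoptions(precision=1,suppress=True)
T=load("top",0);S=load("scene",0)
for p in((155,319),(138.5,343)):print(plane(T,p,158))
print(tri(T,(138.5,343),S,(490.5,264)))
go([405,393,145],-23.3)
E
```

```text
[409.3 312.3 158. ]
[357.7 345.4 158. ]
(array([356.3, 349.5, 153.3]), np.float64(6.010120236302567))
t 15.3 pos [408.3 399.1 288.6] yang 0.3 z [ 0. -0. -1.] F [-0.2  0.4 -0.3] w 0.002 gf 0.0
rotvec [0.  0.  0.4]
d now [ -5.9  -3.7 143.6] after turn [ -6.9  -0.6 143.6]
```

```bash
python3 jog.py '0 0 0.13 0 0 0 0;0 0 0.13 0 0 0 0;0 0 0.14 0 0 0 0;0 0 0 0 0 40 0;0 0 0 0 0 45 0;0 0 0 0 0 40 0;0 0 0 0 0 17 0;0 0 0 0 0 0 0'
python3 jog.py '0 0 0 -15 0 0 0;0 0 0 -15 0 0 0;0 0 0 -10 0 0 0;0 0 -0.03 -12 0 0 0;0 0 -0.03 -12 0 0 0;0 0 0 0 0 0 0'
python3 - <<'E'
from h import *
from station import robot
c=robot.capture("scene");cv2.imwrite("pics/l1.png",c["pixels"][100:420,240:600]);go([381,338,145])
E
```

```text
t: 16.1
eef_pos: [406.3, 391.8, 142.9]
tcp_rot: [0.833, 0.553, -0.004, 0.002]
force: [-0.3, -0.2, -0.5]
gripper_width: -0.002
grasp_force: 0.0
t: 16.7
eef_pos: [384.1, 334.2, 147.8]
tcp_rot: [0.817, 0.577, 0.001, 0.002]
force: [-0.4, 0.8, 0.7]
gripper_width: 0.001
grasp_force: 0.0
t 16.75 pos [384.6 334.8 147.8] yang -19.5 z [ 0.004 -0.002 -1.   ] F [ 0.3  1.1 -0.2] w 0.003 gf 0.0
d now [ 1.8 -4.5  2.8] after turn [ 1.8 -4.5  2.8]
```

View pics/l1.png

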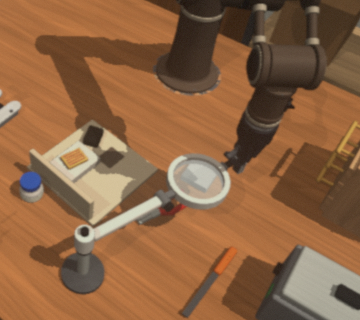

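The shut fingers are against the black grip bar (at (235,160)) and the ring is clear. I'll push round the arc.

```bash
python3 jog.py '0 0 -0.05 -20 0 2 0;0 0 -0.06 -24 0 1 0;0 0 -0.06 -24 0 0 0;0 0 -0.06 -24 0 0 0;0 0 -0.06 -24 0 0 0;0 0 -0.06 -24 0 0 0;0 0 -0.06 -24 0 0 0;0 0 -0.06 -24 0 0 0'
python3 - <<'E'
from h import *
go([757,176,145])
E
```

```text
t: 17.55
eef_pos: [359.4, 150.0, 144.8]
tcp_rot: [0.659, 0.752, 0.0, 0.002]
force: [-0.7, 1.7, 0.9]
gripper_width: 0.002
grasp_force: 0.8
t 17.55 pos [359.4 150.  144.8] yang 7.6 z [ 0.003 -0.002 -1.   ] F [-0.7  1.7  0.9] w 0.002 gf 0.8
d now [-26.5 397.6   0.9] after turn [-26.5 397.6   0.9]
```

```bash
python3 jog.py '0 0 -0.06 -24 0 0 0;0 0 -0.06 -24 0 0 0;0 0 -0.06 -24 0 0 0;0 0 -0.06 -24 0 0 0;0 0 -0.06 -24 0 0 0;0 0 -0.06 -24 0 0 0;0 0 -0.05 -20 0 0 0;0 0 -0.04 -16 0 0 0;0 0 -0.03 -12 0 0 0;0 0 0 0 0 0 0'
python3 - <<'E'
from h import *
from station import robot
o=[]
for n,(x,y,w,h) in(("scene",(230,200,240,180)),("top",(200,130,240,180))):
    c=robot.capture(n);np.savez(f"pics/{n}4.npz",**c);o.append(cv2.resize(c["pixels"][y:y+h,x:x+w],(400,300),interpolation=cv2.INTER_CUBIC))
cv2.imwrite("pics/l2.png",np.vstack(o));go([757,176,145])
E
```

```text
t: 18.55
eef_pos: [424.8, -30.2, 145.7]
tcp_rot: [0.463, 0.886, -0.001, 0.003]
force: [0.3, -0.9, -0.5]
gripper_width: -0.001
grasp_force: 0.0
t 18.65 pos [423.5 -29.1 145.2] yang 34.9 z [ 0.003 -0.003 -1.   ] F [-0.6  0.1 -0.7] w -0.005 gf 0.0
d now [-22.4 390.9   0.5] after turn [-22.4 390.9   0.5]
```

View pics/l2.png

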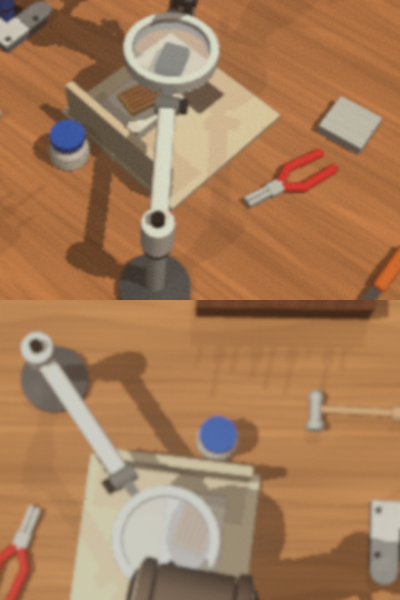

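The top crop shows the ring centre near (166,539) and the workpiece still to its right at about (187,530). I'll compute what is left.

```bash
python3 - <<'E'
from h import *
np.set_printoptions(precision=1,suppress=True)
T=load("top",4);S=load("scene",4)
p=(299.6,273.4);q=(332.6,231);print(plane(T,p,165),plane(S,q,165),tri(T,p,S,q))
h=np.array([757,176]);w=np.array([536,-34]);L=plane(T,p,165)[:2]
for n,v in(("lens",L-h),("work",w-h)):print(n,np.degrees(np.arctan2(-v[1],-v[0])),np.linalg.norm(v))
E
```

```text
[511.6   2.6 165. ] [518.9  11.  165. ] (array([511.6,   4. , 153.8]), np.float64(2.803134396168031))
lens 35.24034771783852 300.4754136130622
work 43.53801210121977 304.8622639816217
```

```bash
python3 jog.py '0 0 -0.03 -12 0 0 0;0 0 -0.04 -15 0 0 0;0 0 -0.03 -12 0 0 0;0 0 -0.02 -8 0 0 0;0 0 -0.015 -6 0 0 0;0 0 -0.01 -4 0 0 0;0 0 0 0 0 0 0'
python3 jog.py '0 0 0 5 0 0 0;0 0 0 10 0 0 0;0 0 0 20 0 0 0;0 0 0 10 0 -30 0;0 0 0 0 0 -45 0;0 0 0 0 0 -45 0;0 0 0 30 -30 -25 0;0 0 0 35 -30 0 0;0 0 0 40 -25 0 0;0 0 0 40 0 0 0'
python3 jog.py '0 0 0 40 0 0 0;0 0 0 40 0 0 0;0 0 0 40 0 0 0;0 0 0 0 0 0 0'
python3 - <<'E'
from h import *
from station import robot
o=[]
for n,(x,y,w,h) in(("scene",(190,140,240,180)),("top",(240,190,240,180))):
    c=robot.capture(n);np.savez(f"pics/{n}5.npz",**c);o.append(cv2.resize(c["pixels"][y:y+h,x:x+w],(400,300),interpolation=cv2.INTER_CUBIC))
cv2.imwrite("pics/l3.png",np.vstack(o));go([757,176,145])
E
```

```text
t: 19.35
eef_pos: [458.4, -73.7, 145.0]
tcp_rot: [0.397, 0.918, -0.001, 0.002]
force: [0.9, 0.5, 0.1]
gripper_width: -0.0
grasp_force: 0.0
t: 20.35
eef_pos: [262.7, 6.6, 288.6]
tcp_rot: [0.399, 0.917, -0.001, 0.002]
force: [0.6, 1.2, 0.5]
gripper_width: 0.005
grasp_force: 0.0
t: 20.75
eef_pos: [179.7, 97.5, 288.2]
tcp_rot: [0.39, 0.921, 0.0, 0.001]
force: [0.7, -0.8, 0.1]
gripper_width: -0.005
grasp_force: 0.0
t 20.85 pos [182.6  94.8 288.6] yang 43.6 z [ 0.004 -0.003 -1.   ] F [0.  0.1 1. ] w 0.005 gf 0.0
d now [-336.6  471.8  145.5] after turn [-336.6  471.8  145.5]
```

View pics/l3.png

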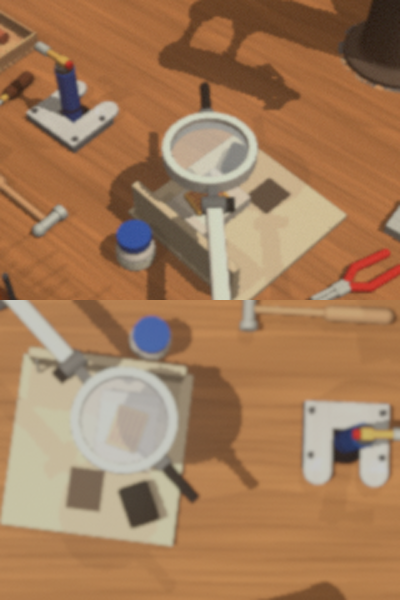

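The arm has released the lamp. The ring centre is near top crop (124,419), with the workpiece inside it, and the torch is still standing in the dock.

```bash
python3 - <<'E'
from h import *
np.set_printoptions(precision=1,suppress=True)
T=load("top",5);S=load("scene",5)
p=(314.4,261.4);print(plane(T,p,165))
g=cv2.medianBlur(cv2.cvtColor(T[0],cv2.COLOR_BGR2GRAY)[215:310,270:360],3)
c=cv2.HoughCircles(cv2.resize(g,None,fx=4,fy=4),cv2.HOUGH_GRADIENT,1,200,param1=80,param2=20,minRadius=115,maxRadius=150)
if c is not None:
    for x,y,r in c[0][:2]:print(x/4+270,y/4+215,r/4,plane(T,(x/4+270,y/4+215),165))
q=(190+209.5*.6,140+149*.6);print(q,plane(S,q,165))
E
```

```text
[538.1 -29.  165. ]
(315.7, 229.39999999999998) [541.2 -23.8 165. ]
```

```bash
python3 -c "
from station import robot
print(robot.close_job())"
```

```text
the job is handed in; nothing more can be done
None
```

I docked the torch upright at the end of the slot and swung the lens to about 6 mm from the workpiece centre, measured from the top camera. I let go of both and handed in the job about 21 s into the run; it returned no verdict.

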